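Tip the blue specimen tile out of its pocket and weigh it

ROBOT

A 6-joint arm with a two-finger parallel gripper is mounted at the origin on a cart in front of the work surface, level with it; the furniture and walls round the work are solid. World frame = base frame: x ahead of the robot, y to its left, z up, the work surface at z = 0. Lengths are in m, angles in rad, forces in N, time in s.
With the tool pointing down it reaches from about 0.375 to 0.9 m from the base axis. Payload 3.1 kg.
Tool frame: the origin (TCP) lies on the centre line of the jaws, within the pads' length; the fingertips stand 22 mm ahead of it and the grasp point (between the pads) lies 3 mm ahead of it; z points along the fingers, y is the line along which they close (so a half turn about z gives the same grasp; the last joint's range is limited). The gripper opens to 85 mm and grips with 20 to 120 N. Pads are 22 mm wide; open, the fingers measure 114 mm over their backs; the gripper's body (76 mm by 85 mm) begins 54 mm behind the grasp point. The pads swing forward as they close: fully open they stand 13 mm farther back than shut.
Start: joints at [1.111, 0.527, 1.433, -0, 1.181, -0.178], TCP at [0.173, 0.601, 0.23] pointing down, gripper open.
Joint ranges: [-3.08, 3.08], [-0.75, 2.2], [0.22, 2.44], [-1.43, 4.57], [0, 2.65], [-2.85, 2.85]. Speed limits (rad/s): [2.79, 2.79, 3.14, 3.14, 3.14, 3.14].

INTERFACE

Orientations are given as a unit quaternion [x, y, z, w].
In Python, from station import manip gives the robot as it stands.
- The arm moves only by the tool drive_effector, called after "Request:" in YAML: its name, and indented under it one key for each argument. Schema: {"type":"object","properties":{"rows":{"type":"array","items":{"type":"array","items":{"type":"array","items":{"type":"number"},"minItems":5,"maxItems":5},"minItems":1,"maxItems":20},"minItems":1,"maxItems":1},"squeeze":{"type":"number"},"only":{"type":"string"},"quiet":{"type":"boolean"},"lines":{"type":"string"}},"required":["rows"],"additionalProperties":false}. rows is a list that holds a single list of rows (three levels of brackets), with 1 to 20 rows, each of 5 numbers: dx, dy, dz in a scale on which 1.0 is 1 m, then a turn about the tool's z in shares of pi rad (1.0 is pi rad), then the opening from 0.0 (shut) to 1.0 (fully open); each row is the pose to reach, as a shift and turn from the pose commanded when the call began, along the tool's axes at that moment; what a row does not reach only later rows make up. A row lasts 1/10 s, in which the tool goes at most 0.05 m and 0.15 rad, less where a joint would pass 70% of its speed; a pose out of reach is approached as far as the arm can. The fingers move at their own pace and stop on an object; squeeze is the grip in N (left out, the last holds). Time passes only in rows, so rows that do not move let the fingers close. The tool returns the time, the measured TCP pose, the force, the opening and the grip force at its end. only (a regular expression) keeps the lines of the reply that match it, lines (a string "A,B") keeps lines A to B, and quiet returns only ok. No shift or turn number may pass 1 either way. Input that does not fit is refused with a message, and nothing moves.
- manip.sense(): the state, without advancing time (a new reading comes with each control period).
- manip.snapshot(name): name is "side" or "top" or "wrist"; returns a dict with "pixels" (480x640x3 uint8, red, green, blue), "range_z" (480x640 float32, m along the optical axis (not along the pixel's ray), 0 where there is no reading), "fov_y" (degrees; the focal length in pixels is half the picture's height over the tangent of half this angle, whatever the lens; pixels are square), "cx", "cy" (the principal point, pixels), "R" (3x3) and "t" (3): a world point X has camera coordinates R X + t; the wrist camera has in their place "hand_eye" (4x4, takes a point from camera to tool coordinates, whose origin is the TCP and whose axes are the flange's). Camera axes: x right, y down, z forward; pixel columns grow to the right and rows downward; lengths in m; the calibration is good to about 2 mm. A picture is of the moment at which its call begins: read the wrist's pose just before it.
- manip.sign_off(): hands the job in; it is judged then, once.
The state is a dict: "t": time; "q": joint angles; "qd": joint speeds; "tau": joint torques, N m; "tcp_pos": TCP position; "tool_rot": TCP orientation; "force": force on the tool from outside, world axes, zero at the start; "ft_torque": the same for the moment, N m; "finger_gap": opening from 0.0 (shut) to 1.0 (fully open); "gripper_force": force on a finger pad.
Only numpy, scipy, OpenCV 4.12 (cv2) and the standard library are available. Lean on these libraries where they do the work, as an engineer would, in place of code of your own. Each camera call takes 0.05 s, during which the arm holds its last target. There are 200 camera calls.

TASK

Weigh the blue tile: its pocket leaves no room for fingers, so press down the end of the tile at the thumb notch until the other end tips right up and stays up, then lift it out and lay it flat, glazed side up, centred on the pan of the balance. Set it down gently without dropping it, leave the white and the orange-brown tile lying flat in their pockets, and do not knock the bottle, the beaker, the timer or the small carton about.

Things in the scene. Friction and masses are not known exactly. Their poses are not given: they have to be found in the camera images.
- tray: grey plastic specimen tray with three pockets side by side, 145 x 244 x 34 mm (its own x, y, z); it stands firm and does not slide. Origin: centre of its underside; z up. Its -x side, turned roughly toward the robot, has a thumb notch (40 mm wide, 18 mm deep) at each pocket. The deck (top of all walls) is 34 mm above the worktop.
- deck (a point): middle of the middle pocket, at deck height, axes as the tray's: tray x = +4 mm, y = 0, z = 34 mm. The pockets' centres lie at y = +76, 0 and -76 mm from here; each is 64 mm wide and 106.5 mm long (x from -54.5 to +52 mm from here), with upright walls.
- pivot (a point): on the pivot rod (along tray y) of the rockers that form the pockets' floors: tray x = -4 mm, z = 18 mm, i.e. 42 mm from a tile's near end. Pressing a tile's near end (3 to 6 N, about 10 mm from the end) swings rocker and tile to a stop at 0.42 rad: near end about 18 mm down, far end 22 mm up. The pivot is stiff: they stay tipped when let go.
- tile_blue: the tile to weigh: ceramic, blue glazed face, beige underside, 100 x 60 x 9 mm (own x, y, z), 95 to 170 g. Origin: centre of its underside; z out of the glaze. It lies loose on the rocker of one pocket (any of the three), -x end at the thumb notch; top 33 mm above the worktop, 1 mm below the deck; gaps 2 mm at sides and far end, 4.5 mm at the near end.
- tile_blue_near (a point): middle of the blue tile's top edge at the thumb-notch end (tile x = -50 mm), the end to press
- tile_blue_far (a point): middle of the blue tile's top edge at the other end (tile x = +50 mm), the end that rises
- tile_white: white glazed tile of the same size and frame, in another pocket; stays there, flat
- tile_brown: orange-brown (terracotta) glazed tile of the same size and frame, in another pocket; stays there, flat
- balance: flat laboratory balance, fixed, 287 x 176 x 92 mm (x, y, z of its own frame). Origin: centre of its footprint on the worktop; -x is the keypad side, turned roughly toward the robot. Its housing is 76 mm high, and the round pan stands above that.
- pan (a point): centre of the top of the balance's round weighing pan: 114 mm across, level, 92 mm above the worktop; 19 mm along the balance's own +x from its origin. The pan is rigid (it does not move when loaded).
- wash_bottle: plastic squeeze bottle with a bent jet, 245 mm high, standing behind the tray; bystander, origin at the centre of its foot
- beaker_250: glass beaker, 76 x 83 x 73 mm, standing to the right of the tray; bystander, origin at the centre of its foot
- timer: white count-down timer, 66 x 66 x 17 mm, lying to the left of the balance; bystander, origin at the centre of its underside
- small_box: small carton with a magenta lid, 58 x 90 x 24 mm, lying behind the balance; bystander, origin at the centre of its underside

How it is judged:
On the way, in this order (a step that is already met when the one before it is completed fails the run):
1. the blue tile is tipped up in its pocket: the near end of its top pressed at least 10 mm below the deck, the far end at least 12 mm above the deck (z of tile_blue_near in the frame of tray below 0.024 m and z of tile_blue_far in the frame of tray above 0.046 m and horizontal distance between tile_blue and tray below 0.1 m), for 0.2 s.
2. the blue tile is set down, not dropped: still between the fingers, it touches the balance or its underside is within 12 mm of the pan's height, over the pan (horizontal distance between tile_blue and pan below 0.035 m and contact force between tile_blue and the fingers above 0.3 N and (z of tile_blue in the frame of pan below 0.012 m or contact force between tile_blue and balance above 0.2 N)), for 0.1 s.
At the end, for the whole second after the job is handed in: The blue tile lies at rest, flat (within 0.06 rad) and glazed side up on the pan, its middle within 25 mm of the pan's centre and its underside within 4 mm of the pan's height; the white and the orange-brown tile lie flat (within 0.06 rad) within 8 mm of where they were (horizontal distance between tile_blue and pan below 0.025 m and z of tile_blue in the frame of pan between -0.004 and 0.004 m and angle between each of tile_blue, tile_white, tile_brown's own z axis and vertical below 0.06 rad and contact force between tile_blue and balance above 0.4 N and linear speed of tile_blue below 0.02 m/s and distance of each of tile_white, tile_brown from where it was at the start of the episode below 0.008 m); the robot touches nothing.
It fails at once if the balance was struck or pressed with more than 40 N (contact force between balance and anything else above 40 N).
It fails at once if the wash bottle, the beaker, the timer or the small carton was knocked more than 40 mm aside (distance of any of wash_bottle, beaker_250, timer, small_box from where it was at the start of the episode above 0.04 m).
It also fails if it takes over 48 s, if anything falls off the work surface, if the arm or the gripper's body presses on something with over 40 N, if the wrist force passes 120 N, or if a joint passes its speed limit or range.

## Working session

There is one attempt and no reset: what is moved stays moved. The work goes in short steps, Python scripts to look and compute and a tool call to move; the robot and the scene stay as the last step left them, time stands still between calls to the robot, and variables do not carry over. Pictures are saved under pics/ and viewed, at most 13 in all, crops included, and the job is handed in when it is done.

```bash
ls; mkdir -p pics; cat > h.py <<'E'
import numpy as np,cv2,pickle
from station import manip
def snap(n,f):
    s=manip.sense(); d=manip.snapshot(n); d['tcp']=s['tcp_pos']; d['rot']=s['tool_rot']
    pickle.dump(d,open(f'{f}.pkl','wb')); cv2.imwrite(f'pics/{f}.png',d['pixels'][:,:,::-1]); return d
def cloud(d):
    from scipy.spatial.transform import Rotation as Ro
    z=d['range_z'].astype(float); h,w=z.shape; f=h/2/np.tan(np.radians(d['fov_y'])/2)
    u,v=np.meshgrid(np.arange(w),np.arange(h))
    P=np.stack([(u-d['cx'])/f*z,(v-d['cy'])/f*z,z],-1)
    if 'R' in d: return (P-np.array(d['t']))@np.array(d['R'])
    H=np.array(d['hand_eye']); P=P@H[:3,:3].T+H[:3,3]
    return P@Ro.from_quat(d['rot']).as_matrix().T+np.array(d['tcp'])
E
python3 - <<'E'
from h import *
print(manip.sense())
for n in('top','side'):
    d=snap(n,n); print(n,d['fov_y'],(d['range_z']>0).mean())
E
```

```text
pics
station.py
{'t': 0.0, 'q': array([ 1.11149506e+00,  5.28443692e-01,  1.43392731e+00,  1.92726808e-05,
        1.18141081e+00, -1.78526440e-01]), 'qd': array([ 1.69907650e-03,  2.21555077e-04, -1.65048046e-03, -1.73009197e-03,
       -5.18303775e-05, -2.52658121e-05]), 'tau': array([ 2.10742459e-03, -4.42339754e+01, -1.78032660e+01, -2.06795681e-05,
        8.32743739e-03,  2.51570391e-06]), 'tcp_pos': array([0.17283955, 0.59986254, 0.22913949]), 'tool_rot': array([ 1.39930275e-01,  9.90160755e-01, -1.03659615e-03, -3.51652052e-04]), 'force': array([-0.7240181 , -0.23998478,  0.44497789]), 'ft_torque': array([-0.03097539, -0.03000041,  0.02479953]), 'gripper_force': 0.0, 'finger_gap': 0.9982433168922776}
top 57.130066951914806 0.995849609375
side 48.51202356220427 0.996064453125
```

View pics/top.png

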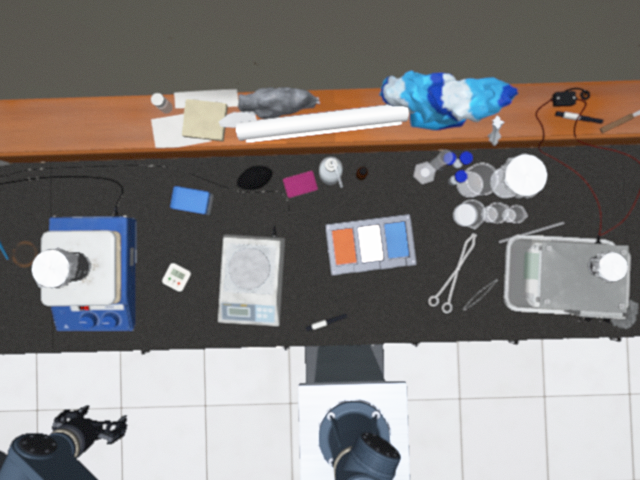

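View pics/side.png

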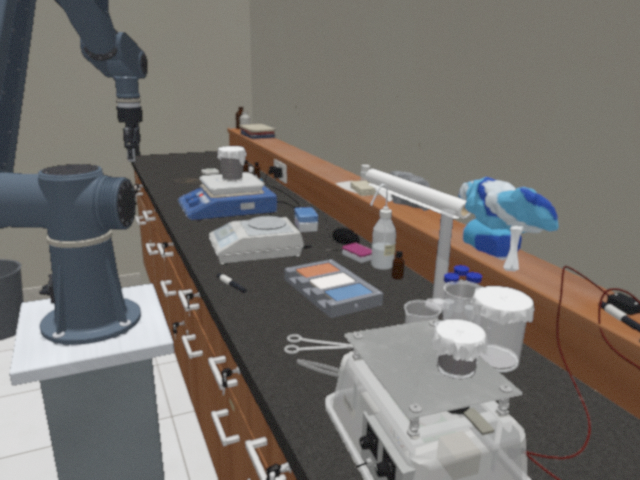

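The top view shows the tray at about (370,245), with blue at (398,240), white at (371,244) and brown at (344,247). The balance pan is at (249,268), the bottle at (330,170), the carton at (300,184) and the timer at (177,277). Next I'll measure positions.

```bash
cat > m.py <<'E'
from h import *
d=pickle.load(open('top.pkl','rb')); P=cloud(d); hsv=cv2.cvtColor(d['pixels'],cv2.COLOR_RGB2HSV)
print('R',np.round(d['R'],3).tolist(),d['t'],d['cx'],d['cy'])
def rect(m,name):
    n,l,s,c=cv2.connectedComponentsWithStats(m.astype(np.uint8)); k=1+s[1:,4].argmax(); m=l==k
    q=P[m]; z=np.median(q[:,2]); r=cv2.minAreaRect(q[:,:2].astype(np.float32)); print(name,m.sum(),'z',z.round(4),'mean',q.mean(0).round(4),'rect',np.round(r[0],4),np.round(r[1],4),round(r[2],2))
U,V=np.meshgrid(np.arange(640),np.arange(480))
win=lambda a,b,c,e:(U>a)&(U<b)&(V>c)&(V<e)
H,S,Vv=hsv[...,0],hsv[...,1],hsv[...,2]
rect(win(380,415,215,265)&(S>110)&(H>95),'blue')
rect(win(325,360,220,275)&(S>110)&(H<25),'brown')
rect(win(352,388,220,270)&(Vv>225),'white')
rect(win(318,420,205,285)&(P[...,2]>.02),'tray')
rect(win(205,300,225,335)&(P[...,2]>.03),'balance')
rect(win(220,280,235,300)&(P[...,2]>.087)&(P[...,2]<.1),'pan')
rect(win(318,345,150,195)&(P[...,2]>.03),'bottle')
rect(win(450,480,195,230)&(P[...,2]>.03),'beaker')
print('table',np.median(P[win(420,440,270,300)][:,2]))
E
python3 m.py
```

```text
R [[-0.029, -1.0, -0.006], [-0.999, 0.029, -0.027], [0.027, 0.005, -1.0]] [0.08293269 0.58968126 1.28793527] 324.9382627956405 233.28378022870464
blue 671 z 0.033 mean [ 0.5672 -0.1394  0.0364] rect [ 0.559  -0.0565] [0.0967 0.2307] 5.71
brown 660 z 0.0326 mean [0.5528 0.0124 0.044 ] rect [0.5521 0.0202] [0.0965 0.0768] 5.7
white 754 z 0.0327 mean [ 0.5594 -0.0634  0.0371] rect [ 0.5551 -0.0184] [0.1037 0.1544] 5.2
tray 3749 z 0.0331 mean [ 0.5605 -0.0629  0.0398] rect [ 0.555  -0.0632] [0.1447 0.2452] 5.44
balance 5392 z 0.0761 mean [0.466  0.2754 0.0783] rect [0.4584 0.2182] [0.2978 0.2532] 84.56
pan 1313 z 0.092 mean [0.5003 0.2783 0.0921] rect [0.5004 0.2783] [0.1127 0.1101] 88.55
bottle 506 z 0.1255 mean [0.753  0.0463 0.1447] rect [0.6765 0.0473] [0.0616 0.2397] 89.67
beaker 266 z 0.0563 mean [ 0.634  -0.3418  0.0602] rect [ 0.6157 -0.1575] [0.0801 0.4422] 4.96
table 0.000137262943206577
```

```bash
python3 - <<'E'
import cv2
a=cv2.imread('pics/top.png')[150:340,210:430]
cv2.imwrite('pics/c1.png',cv2.resize(a,None,fx=3.1,fy=3.1,interpolation=cv2.INTER_CUBIC))
E
```

```text
(no output)
```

View pics/c1.png

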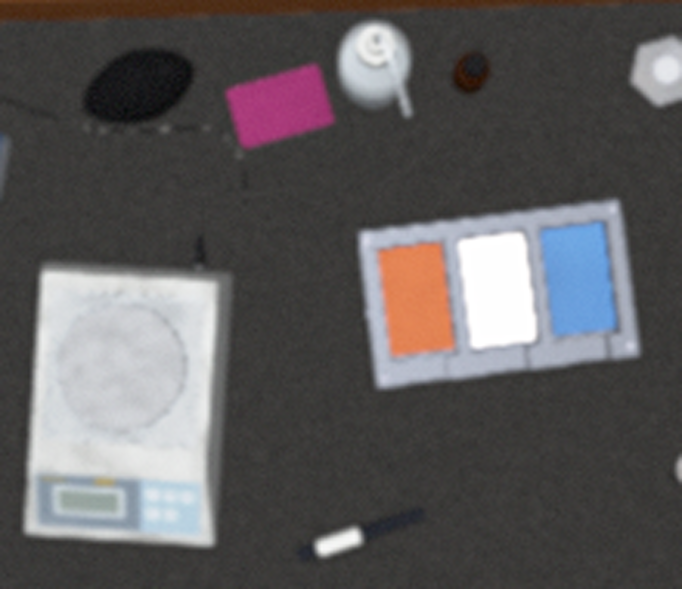

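The tray is yawed about 5.4°, and the balance pan reads cleanly at (0.500, 0.278, 0.092). Next is a depth-filtered fit of the tiles and the first move.

```bash
cat >> h.py <<'E'
from scipy.spatial.transform import Rotation as Ro
def go(p,yaw=None):
    "tool-axis shift to world TCP p; yaw = world angle of tool y axis"
    s=manip.sense(); M=Ro.from_quat(s['tool_rot']).as_matrix()
    y=np.arctan2(M[1,1],M[0,1]); 
    print('tcp',s['tcp_pos'].round(4),'yaw_y',y.round(4),'F',s['force'].round(1),'gap',round(s['finger_gap'],3),'t',s['t'],'q',s['q'].round(2))
    print('shift',(M.T@(np.array(p)-s['tcp_pos'])).round(4),'turn',None if yaw is None else round(-(yaw-y),4))
E
python3 - <<'E'
from h import *
exec(open('m.py').read().split("rect(win(380")[0])
Z=np.abs(P[...,2]-.0335)<.006
for n,m in(('blue',win(380,415,215,265)&(S>110)&(H>95)),('brown',win(325,360,220,275)&(S>110)&(H<25))):rect(m&Z,n)
rect(win(318,420,205,285)&(P[...,2]>.02)&(P[...,2]<.045),'tray')
d=snap('wrist','w0'); print(np.round(d['hand_eye'],3),d['fov_y'])
go([.46,.30,.25],1.666); go([.49,-.13,.25],1.666)
E
```

```text
R [[-0.029, -1.0, -0.006], [-0.999, 0.029, -0.027], [0.027, 0.005, -1.0]] [0.08293269 0.58968126 1.28793527] 324.9382627956405 233.28378022870464
blue 645 z 0.0331 mean [ 0.5676 -0.1393  0.033 ] rect [ 0.5673 -0.14  ] [0.0967 0.0585] 5.81
brown 636 z 0.0326 mean [0.5528 0.0122 0.0326] rect [0.5529 0.0121] [0.0966 0.0562] 5.38
tray 3729 z 0.0331 mean [ 0.5605 -0.0635  0.033 ] rect [ 0.555  -0.0632] [0.1447 0.2452] 5.44
[[-0.    -0.955 -0.295  0.076]
 [ 1.    -0.    -0.    -0.   ]
 [ 0.    -0.295  0.955 -0.144]
 [ 0.     0.     0.     1.   ]] 70.66581141122631
tcp [0.1729 0.6    0.2294] yaw_y 1.29 F [ 0.1 -0.2 -0.4] gap 1.003 t 0.15 q [ 1.11  0.53  1.43 -0.    1.18 -0.18]
shift [-0.359  -0.2087 -0.0204] turn -0.376
tcp [0.1729 0.6    0.2294] yaw_y 1.29 F [ 0.1 -0.2 -0.4] gap 1.003 t 0.15 q [ 1.11  0.53  1.43 -0.    1.18 -0.18]
shift [-0.507  -0.6136 -0.0198] turn -0.376
```

The rows are not in the units I measure in: turns go in shares of pi rad. I convert before sending: -0.376 rad is -0.1197.

Request:
drive_effector:
  rows:
    - [[-0.04, -0.02, -0.004, -0.0159, 0.5], [-0.08, -0.05, -0.01, -0.0318, 0.2], [-0.12, -0.07, -0.01, -0.0637, 0], [-0.17, -0.1, -0.01, -0.0955, 0], [-0.22, -0.13, -0.02, -0.1197, 0], [-0.26, -0.16, -0.02, -0.1197, 0], [-0.3, -0.19, -0.02, -0.1197, 0], [-0.34, -0.22, -0.02, -0.1197, 0], [-0.37, -0.26, -0.02, -0.1197, 0], [-0.39, -0.3, -0.02, -0.1197, 0], [-0.41, -0.345, -0.02, -0.1197, 0], [-0.43, -0.39, -0.02, -0.1197, 0], [-0.45, -0.435, -0.02, -0.1197, 0], [-0.47, -0.48, -0.02, -0.1197, 0], [-0.48, -0.525, -0.02, -0.1197, 0], [-0.49, -0.57, -0.02, -0.1197, 0], [-0.507, -0.614, -0.02, -0.1197, 0], [-0.507, -0.614, -0.02, -0.1197, 0], [-0.507, -0.614, -0.02, -0.1197, 0]]

```text
t: 2.05
tcp_pos: [0.4898, -0.1308, 0.2497]
tool_rot: [-0.046, 0.999, 0.001, -0.0]
force: [0.9, 0.3, 0.6]
finger_gap: -0.003
gripper_force: 0.0
```

```bash
python3 - <<'E'
from h import *
d=snap('wrist','w1'); P=cloud(d)
go([.5,-.13,.2],1.666)
E
```

```text
tcp [ 0.4896 -0.1295  0.2497] yaw_y 1.6651 F [ 0.5  0.3 -0.6] gap -0.002 t 2.1 q [-0.48  0.34  1.7   0.    1.1  -2.15]
shift [-0.0104 -0.0015  0.0497] turn -0.0009
```

View pics/w1.png

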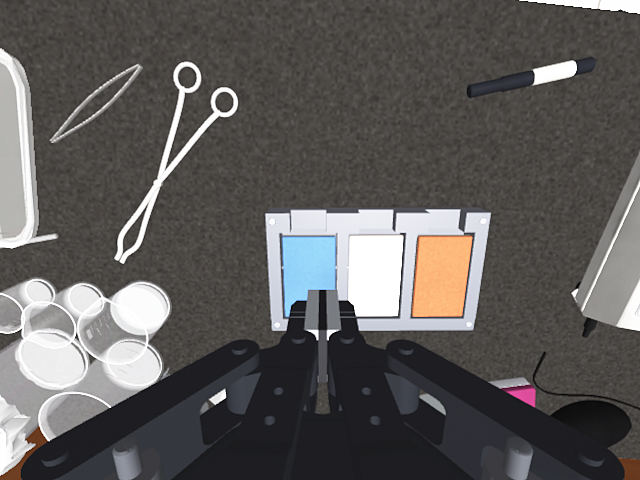

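The wrist view is upside down, with the robot side at the top. The blue tile's near edge runs from (282,236) to (337,236) and the white tile's from (348,235) to (404,235). The shut fingertips are at about (323,295).

```bash
python3 - <<'E'
from h import *
d=pickle.load(open('w1.pkl','rb')); P=cloud(d); h=cv2.cvtColor(d['pixels'],cv2.COLOR_RGB2HSV)
U,V=np.meshgrid(np.arange(640),np.arange(480))
Z=np.abs(P[...,2]-.033)<.008
for n,m in(('blue',(U>275)&(U<345)&(h[...,0]>95)&(h[...,1]>100)&Z&(V>225)),('brown',(U>408)&(U<480)&(V>225)&(V<325)&(h[...,0]<25)&(h[...,1]>100)&Z),('tray',(U>255)&(U<500)&(V<340)&(V>200)&(P[...,2]>.025)&(P[...,2]<.045))):
    q=P[m]; r=cv2.minAreaRect(q[:,:2].astype(np.float32)); print(n,m.sum(),np.median(q[:,2]),np.round(r[0],4),np.round(r[1],4),r[2]); print(cv2.boxPoints(r).round(4).tolist())
a=np.radians(5.45);ex=np.array([np.cos(a),np.sin(a)]);c=np.array([.567,-.14])
for s in(-50,35):print(s,c+ex*s/1000)
E
```

```text
blue 2168 0.03283102514618354 [ 0.5695 -0.1383] [0.103  0.0601] 5.166927814483643
[[0.515500009059906, -0.11299999803304672], [0.5209000110626221, -0.1729000061750412], [0.6234999895095825, -0.16359999775886536], [0.6180999875068665, -0.10379999876022339]]
brown 4252 0.03287306212026418 [0.5542 0.0131] [0.1005 0.0606] 5.460150241851807
[[0.5012999773025513, 0.03849999979138374], [0.5070000290870667, -0.021800000220537186], [0.6071000099182129, -0.012299999594688416], [0.6013000011444092, 0.04809999838471413]]
tray 20130 0.03320637229447093 [ 0.557  -0.0632] [0.1456 0.2448] 5.4159321784973145
[[0.4729999899864197, 0.05180000141263008], [0.4961000084877014, -0.19189999997615814], [0.6410999894142151, -0.17810000479221344], [0.6179999709129333, 0.06549999862909317]]
-50 [ 0.51722603 -0.14474885]
35 [ 0.60184178 -0.1366758 ]
```

```bash
python3 -c "
from h import *
go([.5215,-.1434,.065],1.666)"
```

```text
tcp [ 0.4896 -0.1295  0.2497] yaw_y 1.6651 F [ 0.5  0.3 -0.6] gap -0.002 t 2.1 q [-0.48  0.34  1.7   0.    1.1  -2.15]
shift [-0.0307 -0.0171  0.1847] turn -0.0009
```

Request:
drive_effector:
  rows:
    - [[-0.015, -0.008, 0.03, 0, 0], [-0.031, -0.017, 0.07, 0, 0], [-0.031, -0.017, 0.11, 0, 0], [-0.031, -0.017, 0.15, 0, 0], [-0.031, -0.017, 0.175, 0, 0], [-0.031, -0.017, 0.185, 0, 0], [-0.031, -0.017, 0.185, 0, 0], [-0.031, -0.017, 0.185, 0, 0]]

```text
t: 2.9
tcp_pos: [0.5234, -0.1434, 0.0661]
tool_rot: [-0.048, 0.999, -0.0, 0.001]
force: [-0.4, -0.4, 0.9]
finger_gap: -0.003
gripper_force: 0.0
```

```bash
python3 -c "
from h import *
go([.5215,-.1434,.052],1.666)"
```

```text
tcp [ 0.5234 -0.1434  0.0661] yaw_y 1.6674 F [-0.4 -0.4  0.9] gap -0.003 t 2.9 q [-0.47  0.67  1.77  0.    0.7  -2.14]
shift [0.002  0.0002 0.0141] turn 0.0014
```

Request:
drive_effector:
  rows:
    - [[0.002, 0, 0.005, 0, 0], [0.002, 0, 0.01, 0, 0], [0.002, 0, 0.012, 0, 0], [0.002, 0, 0.014, 0, 0], [0.002, 0, 0.016, 0, 0], [0.002, 0, 0.016, 0, 0]]

```text
t: 3.5
tcp_pos: [0.5205, -0.1441, 0.0489]
tool_rot: [-0.047, 0.999, 0.0, -0.0]
force: [0.1, 0.1, 0.1]
finger_gap: 0.003
gripper_force: 0.0
```

Request:
drive_effector:
  rows:
    - [[0, 0, 0.002, 0, 0], [0, 0, 0.003, 0, 0], [0, 0, 0.004, 0, 0], [0, 0, 0.004, 0, 0]]

```text
t: 3.9
tcp_pos: [0.5205, -0.1441, 0.045]
tool_rot: [-0.048, 0.999, 0.0, -0.0]
force: [0.1, -0.1, 1.0]
finger_gap: -0.002
gripper_force: 0.0
```

Request:
drive_effector:
  rows:
    - [[0, 0, 0.001, 0, 0], [0, 0, 0.002, 0, 0], [0, 0, 0.003, 0, 0], [0, 0, 0.003, 0, 0]]

```text
t: 4.3
tcp_pos: [0.5205, -0.1441, 0.042]
tool_rot: [-0.048, 0.999, 0.0, -0.0]
force: [0.4, -0.5, 0.2]
finger_gap: -0.002
gripper_force: 0.0
```

```bash
python3 - <<'E'
from h import *
d=snap('wrist','w2');cv2.imwrite('pics/w2c.png',cv2.resize(d['pixels'][150:350,180:520,::-1],None,fx=2.2,fy=2.2))
E
```

```text
(no output)
```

View pics/w2c.png

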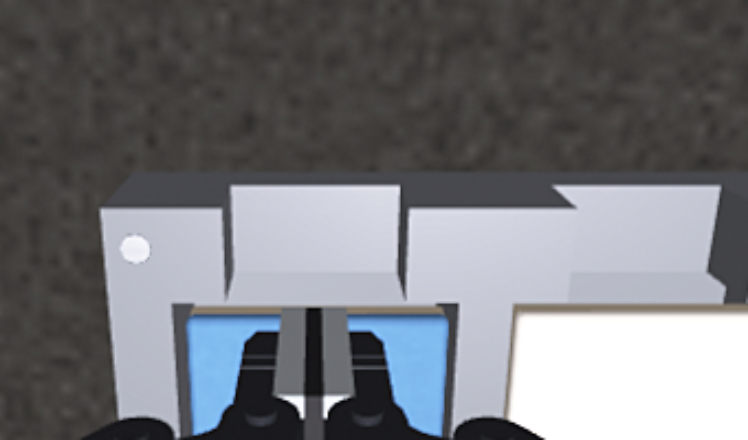

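The finger is over the blue near edge, centred in the notch. I'll check the tile's actual height from the depth image.

```bash
python3 - <<'E'
from h import *
d=pickle.load(open('w2.pkl','rb')); P=cloud(d)
for c,r in((200,215),(270,300),(275,320),(370,300),(375,320),(430,320),(318,292),(330,292),(270,345),(318,310)):
    u=180+int(c/2.2);v=150+int(r/2.2)
    print(c,r,P[v,u].round(4),d['pixels'][v,u])
E
```

```text
200 215 [ 0.4956 -0.171   0.0343] [199 202 214]
270 300 [ 0.5277 -0.1551  0.0046] [190 192 205]
275 320 [ 0.5199 -0.1532  0.0321] [ 97 145 200]
370 300 [ 0.5253 -0.1284  0.0042] [188 190 203]
375 320 [ 0.5176 -0.1304  0.0324] [ 97 141 199]
430 320 [ 0.5164 -0.118   0.0323] [ 94 140 196]
318 292 [ 0.5238 -0.1426  0.0049] [187 191 202]
330 292 [ 0.5233 -0.1392  0.0053] [188 191 203]
270 345 [ 0.5132 -0.1533  0.0565] [26 26 29]
318 310 [ 0.5094 -0.1442  0.0468] [0 0 1]
```

```bash
python3 - <<'E'
from h import *
d=snap('wrist','w3'); P=cloud(d); print(manip.sense()['tcp_pos'],manip.sense()['force'])
for c in(295,335):
  for r in range(290,440,12):
    u=180+int(c/2.2);v=150+int(r/2.2)
    print(c,r,P[v,u].round(4),d['pixels'][v,u])
cv2.imwrite('pics/side2.png',cv2.resize(snap('side','s2')['pixels'][200:360,230:430,::-1],None,fx=3.7,fy=3.7,interpolation=cv2.INTER_CUBIC))
E
```

```text
[ 0.52061496 -0.14411819  0.04208408] [-0.02440909 -0.13674419  1.22954999]
295 290 [ 0.5235 -0.1485  0.0055] [190 192 205]
295 302 [ 0.5276 -0.1481  0.0049] [190 195 206]
295 314 [ 0.5096 -0.1487  0.0495] [107 110 114]
295 326 [ 0.5095 -0.1485  0.0556] [108 111 115]
295 338 [ 0.5093 -0.1485  0.0605] [108 111 115]
295 350 [ 0.5099 -0.1483  0.0645] [108 110 115]
295 362 [ 0.5095 -0.1482  0.0693] [108 110 115]
295 374 [ 0.5102 -0.1481  0.0726] [107 110 114]
295 386 [ 0.5093 -0.1481  0.0776] [108 111 115]
295 398 [ 0.5093 -0.148   0.0809] [232 237 242]
295 410 [ 0.5088 -0.1479  0.0855] [0 0 1]
295 422 [ 0.5084 -0.1479  0.0891] [25 26 30]
295 434 [ 0.5084 -0.1478  0.0925] [26 25 30]
335 290 [ 0.5229 -0.1381  0.0048] [188 191 203]
335 302 [ 0.5262 -0.1378  0.0058] [191 195 207]
335 314 [ 0.509  -0.1407  0.0491] [107 110 115]
335 326 [ 0.5092 -0.1409  0.0547] [108 111 115]
335 338 [ 0.5088 -0.1411  0.0602] [107 110 114]
335 350 [ 0.5097 -0.1411  0.0636] [108 111 115]
335 362 [ 0.5088 -0.1413  0.0694] [108 111 115]
335 374 [ 0.509  -0.1414  0.0735] [108 111 115]
335 386 [ 0.5082 -0.1417  0.0784] [109 111 115]
335 398 [ 0.5091 -0.1416  0.0803] [235 239 244]
335 410 [ 0.5079 -0.1419  0.0861] [24 25 28]
335 422 [ 0.5077 -0.142   0.0893] [25 25 29]
335 434 [ 0.5078 -0.1421  0.0925] [26 26 30]
```

View pics/side2.png

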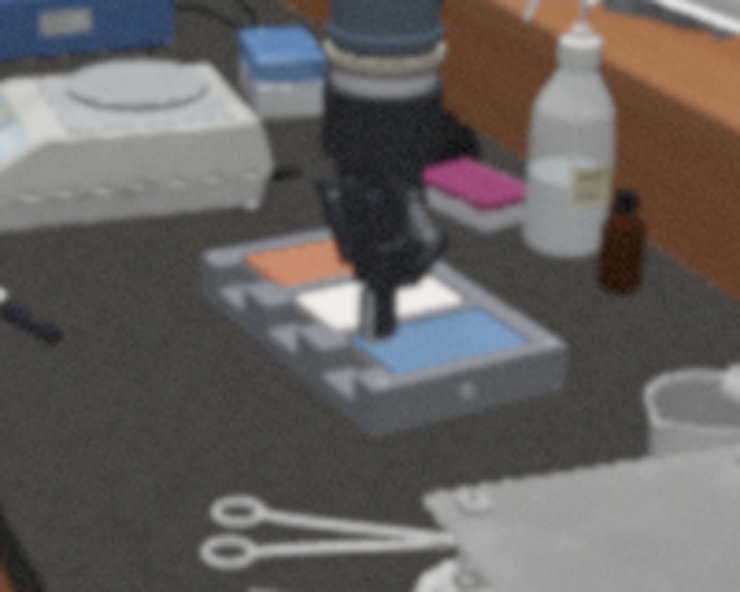

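```bash
python3 - <<'E'
from h import *
d=pickle.load(open('s2.pkl','rb')); P=cloud(d)
for v in range(276,300,2): print(v,[P[v,u].round(3).tolist() for u in(328,332,335)],d['pixels'][v,332])
d=pickle.load(open('w3.pkl','rb')); P=cloud(d)
u=180+int(295/2.2)
for v in range(284,298): print(v,P[v,u].round(4),d['range_z'][v,u])
E
```

```text
276 [[0.511, -0.151, 0.088], [0.512, -0.172, 0.096], [0.516, -0.179, 0.099]] [38 43 45]
278 [[0.513, -0.147, 0.081], [0.518, -0.159, 0.085], [0.514, -0.182, 0.095]] [37 42 45]
280 [[0.511, -0.152, 0.078], [0.518, -0.159, 0.08], [0.527, -0.157, 0.078]] [37 40 41]
282 [[0.512, -0.15, 0.072], [0.518, -0.161, 0.076], [0.027, -1.174, 0.579]] [46 46 49]
284 [[0.513, -0.148, 0.066], [0.518, -0.16, 0.07], [0.526, -0.16, 0.069]] [42 42 50]
286 [[0.512, -0.151, 0.062], [0.52, -0.157, 0.064], [0.528, -0.157, 0.062]] [44 44 48]
288 [[0.513, -0.149, 0.056], [0.52, -0.157, 0.059], [0.527, -0.157, 0.057]] [36 39 41]
290 [[0.513, -0.15, 0.052], [0.517, -0.164, 0.057], [0.528, -0.156, 0.052]] [58 59 63]
292 [[0.525, -0.125, 0.033], [0.521, -0.155, 0.047], [0.531, -0.151, 0.044]] [112 124 141]
294 [[0.521, -0.133, 0.033], [0.527, -0.143, 0.036], [0.535, -0.143, 0.035]] [116 149 182]
296 [[0.522, -0.133, 0.027], [0.523, -0.152, 0.035], [0.531, -0.151, 0.034]] [108 140 173]
298 [[0.531, -0.112, 0.011], [0.524, -0.151, 0.029], [0.527, -0.159, 0.033]] [111 121 135]
284 [ 0.5255 -0.1483  0.0054] 0.1960989
285 [ 0.5261 -0.1482  0.0055] 0.19613749
286 [ 0.5266 -0.1482  0.0057] 0.1960599
287 [ 0.5276 -0.1481  0.0049] 0.1972101
288 [ 0.5277 -0.1481  0.0061] 0.19609834
289 [ 0.5193 -0.1484  0.0256] 0.17493148
290 [ 0.5097 -0.1487  0.0473] 0.1513375
291 [ 0.5096 -0.1487  0.0485] 0.15025583
292 [ 0.5096 -0.1487  0.0495] 0.14928463
293 [ 0.5099 -0.1486  0.05  ] 0.14889428
294 [ 0.5096 -0.1486  0.0516] 0.14729024
295 [ 0.5096 -0.1486  0.0525] 0.14640003
296 [ 0.5098 -0.1486  0.0531] 0.14589863
297 [ 0.5098 -0.1486  0.054 ] 0.14501487
```

Both cameras agree that the fingertip is at z≈0.047 while the TCP reads 0.042. So the real tip is about 5 mm behind the TCP, not 22 mm ahead, and it hasn't reached the tile yet. I'll keep going down and watch the force.

Request:
drive_effector:
  rows:
    - [[0, 0, 0.004, 0, 0], [0, 0, 0.008, 0, 0], [0, 0, 0.01, 0, 0], [0, 0, 0.012, 0, 0], [0, 0, 0.014, 0, 0], [0, 0, 0.015, 0, 0]]

```text
t: 5.05
tcp_pos: [0.5199, -0.1439, 0.0269]
tool_rot: [-0.048, 0.999, 0.0, -0.001]
force: [-2.4, 0.2, 3.2]
finger_gap: 0.0
gripper_force: 1.4
```

Request:
drive_effector:
  rows:
    - [[0, 0, 0.002, 0, 0], [0, 0, 0.003, 0, 0], [0, 0, 0.004, 0, 0], [0, 0, 0.004, 0, 0]]

```text
t: 5.45
tcp_pos: [0.5205, -0.1439, 0.0229]
tool_rot: [-0.048, 0.999, 0.0, -0.0]
force: [-1.8, 2.1, 2.3]
finger_gap: 0.005
gripper_force: 0.9
```

```bash
python3 - <<'E'
from h import *
P=cloud(snap('wrist','w4')); 
for v in range(284,300,3):print(v,P[v,305].round(4),P[v,345].round(4))
E
```

```text
284 [ 0.5124 -0.153   0.0164] [ 0.5106 -0.1337  0.0164]
287 [ 0.5142 -0.1528  0.0158] [ 0.5125 -0.1335  0.0155]
290 [ 0.5211 -0.1528  0.0046] [ 0.5189 -0.1321  0.0051]
293 [ 0.523  -0.1527  0.0042] [ 0.5206 -0.1318  0.0049]
296 [ 0.5178 -0.1524  0.0182] [ 0.516  -0.1332  0.0182]
299 [ 0.5177 -0.1523  0.0216] [ 0.5164 -0.1334  0.0207]
```

Request:
drive_effector:
  rows:
    - [[0, 0, 0.001, 0, 0], [0, 0, 0.003, 0, 0], [0, 0, 0.005, 0, 0], [0, 0, 0.005, 0, 0], [0, 0, 0.005, 0, 0]]

```text
t: 6.0
tcp_pos: [0.5204, -0.1441, 0.0182]
tool_rot: [-0.048, 0.999, 0.0, -0.0]
force: [-3.7, 0.2, 4.4]
finger_gap: -0.002
gripper_force: 2.9
```

Request:
drive_effector:
  rows:
    - [[0, 0, 0.001, 0, 0], [0, 0, 0.002, 0, 0], [0, 0, 0.002, 0, 0]]

```text
t: 6.3
tcp_pos: [0.5204, -0.1441, 0.0176]
tool_rot: [-0.048, 0.999, -0.0, -0.0]
force: [-6.2, 0.5, 15.4]
finger_gap: -0.003
gripper_force: 8.4
```

It has reached the stop: force climbed to 15 N. I'll retract and look.

Request:
drive_effector:
  rows:
    - [[0, 0, -0.005, 0, 0], [0, 0, -0.03, 0, 0], [0.01, 0, -0.07, 0, 0], [0.02, 0, -0.11, 0, 0.5], [0.03, 0, -0.15, 0, 1], [0.03, 0, -0.15, 0, 1], [0.03, 0, -0.15, 0, 1], [0.03, 0, -0.15, 0, 1]]

```text
t: 7.1
tcp_pos: [0.4909, -0.1468, 0.1652]
tool_rot: [-0.048, 0.999, 0.0, -0.0]
force: [0.1, -0.6, 0.4]
finger_gap: 0.846
gripper_force: 0.0
```

```bash
python3 - <<'E'
from h import *
d=snap('wrist','w5'); P=cloud(d); go([.6,-.137,.17],1.666)
np.save('P5.npy',P)
t=snap('top','t5');P=cloud(t); h=cv2.cvtColor(t['pixels'],cv2.COLOR_RGB2HSV)
U,V=np.meshgrid(np.arange(640),np.arange(480))
m=(U>375)&(U<415)&(V>215)&(V<265)&(h[...,0]>95)&(h[...,1]>110)&(P[...,2]<.07)
q=P[m];a=np.radians(5.45);o=np.array([.5685,-.139]);x=(q[:,:2]-o)@[np.cos(a),np.sin(a)];y=(q[:,:2]-o)@[-np.sin(a),np.cos(a)]
A=np.c_[x,y,np.ones(len(x))];print(len(x),np.linalg.lstsq(A,q[:,2],rcond=None)[0],np.percentile(x,[0,1,50,99,100]),np.percentile(y,[1,99]),q[:,2].max())
E
```

```text
tcp [ 0.4906 -0.1467  0.1648] yaw_y 1.666 F [ 1.4  1.1 -0.2] gap 0.926 t 7.15 q [-0.51  0.47  1.78  0.    0.89 -2.18]
shift [-0.1098 -0.0008 -0.0054] turn 0.0
591 [0.44780892 0.02227815 0.0385319 ] [-0.05116489 -0.05005181 -0.00681428  0.03548734  0.03689241] [-0.03084596  0.02696905] 0.0580133571176312
```

View pics/w5.png

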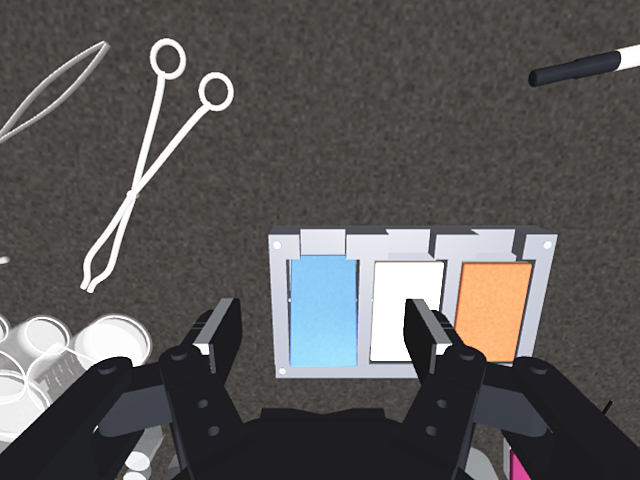

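The tile is tipped up: slope 0.42 rad, far top edge at z≈0.055, and it stayed there. White and brown look flat. Next I'll set the grasp opening and measure the tip offset and the tile's lateral position.

Request:
drive_effector:
  rows:
    - [[-0.03, 0, 0, 0, 0.82], [-0.06, 0, 0, 0, 0.82], [-0.06, 0, 0, 0, 0.82], [-0.06, 0, 0, 0, 0.82], [-0.06, 0, 0, 0, 0.82]]

```text
t: 7.7
tcp_pos: [0.5491, -0.1407, 0.1648]
tool_rot: [-0.048, 0.999, 0.001, -0.002]
force: [0.1, 0.3, 0.1]
finger_gap: 0.822
gripper_force: 0.0
```

```bash
python3 - <<'E'
from h import *
P=np.load('P5.npy'); d=pickle.load(open('w5.pkl','rb')); h=cv2.cvtColor(d['pixels'],cv2.COLOR_RGB2HSV)
a=np.radians(5.45);o=np.array([.5685,-.139]);ex=np.array([np.cos(a),np.sin(a)]);ey=np.array([-ex[1],ex[0]])
U,V=np.meshgrid(np.arange(640),np.arange(480))
m=(U>280)&(U<365)&(V>245)&(V<375)&(h[...,0]>95)&(h[...,1]>90)
q=P[m];x=(q[:,:2]-o)@ex;y=(q[:,:2]-o)@ey
for lo in(-.04,-.02,0,.02,.03):
    k=(x>lo)&(x<lo+.01);print(lo,np.percentile(y[k],[1,99]).round(4),np.median(q[k,2]).round(4))
print('far x',np.percentile(x,[1,99.5]))
d=snap('wrist','w6');P=cloud(d);T=manip.sense();M=Ro.from_quat(T['tool_rot']).as_matrix();L=(P-T['tcp_pos'])@M
f=(d['range_z']>0)&(d['range_z']<.19)&(V>220)
for s in(-1,1):
    k=f&(L[...,1]*s>.02)&(L[...,1]*s<.06)&(L[...,2]>-.06)&(abs(L[...,0])<.03)&(L[...,2]<.03)
    q=L[k];print(s,k.sum(),'tip z',np.percentile(q[:,2],[90,97,99]),'inner y',np.percentile(q[:,1]*s,[1,5]),'x',np.percentile(q[:,0],[2,50,98]))
go([*(o+.027*ex),.1],1.666)
E
```

```text
-0.04 [-0.0287  0.0296] 0.0223
-0.02 [-0.0286  0.0295] 0.0312
0 [-0.0317  0.03  ] 0.0401
0.02 [-0.029   0.0297] 0.049
0.03 [-0.0288  0.0296] 0.0531
far x [-0.05114477  0.0373762 ]
-1 4614 tip z [-0.01938052 -0.01373313 -0.01064391] inner y [0.03424652 0.0344951 ] x [-0.00898098  0.00865487  0.01386465]
1 4580 tip z [-0.01943413 -0.01360216 -0.0104921 ] inner y [0.03480811 0.03515549] x [-0.00890712  0.00847577  0.01379826]
tcp [ 0.5491 -0.1409  0.1652] yaw_y 1.6658 F [ 0.  -0.8 -0.4] gap 0.819 t 7.75 q [-0.45  0.54  1.64 -0.    0.97 -2.11]
shift [-0.0466 -0.      0.0651] turn -0.0002
```

Request:
drive_effector:
  rows:
    - [[-0.0466, 0, 0.03, 0, 0.82], [-0.0466, 0, 0.07, 0, 0.82], [-0.0466, 0, 0.1, 0, 0.82], [-0.0466, 0, 0.12, 0, 0.82], [-0.0466, 0, 0.131, 0, 0.82], [-0.0466, 0, 0.131, 0, 0.82], [-0.0466, 0, 0.131, 0, 0.82]]
  squeeze: 40

```text
t: 8.45
tcp_pos: [0.5971, -0.1372, 0.0358]
tool_rot: [-0.047, 0.999, -0.0, 0.0]
force: [0.6, -0.7, 0.1]
finger_gap: 0.823
gripper_force: 0.0
```

```bash
python3 - <<'E'
from h import *
d=snap('wrist','w7');go([.5954,-.1364,.034],1.666)
cv2.imwrite('pics/w7c.png',d['pixels'][180:480,120:520,::-1])
E
```

```text
tcp [ 0.5976 -0.1373  0.0364] yaw_y 1.6658 F [0.5 0.6 0.3] gap 0.82 t 8.5 q [-0.41  0.77  1.6  -0.    0.77 -2.07]
shift [0.0021 0.0011 0.0024] turn -0.0002
```

View pics/w7c.png

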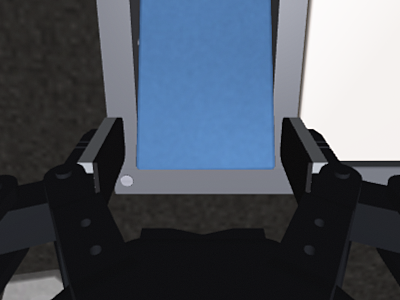

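The fingers straddle the raised end, whose far edge is at row 168 of the crop, with gaps of about 12 px on each side. I'll correct by about 2 mm and close.

Request:
drive_effector:
  rows:
    - [[0.002, 0.001, 0.001, 0, 0.82], [0.002, 0.001, 0.002, 0, 0.82], [0.002, 0.001, 0.002, 0, 0.6], [0.002, 0.001, 0.002, 0, 0.5], [0.002, 0.001, 0.002, 0, 0.5], [0.002, 0.001, 0.002, 0, 0.5], [0.002, 0.001, 0.002, 0, 0.5]]
  squeeze: 40

```text
t: 9.2
tcp_pos: [0.5951, -0.1361, 0.0336]
tool_rot: [-0.048, 0.999, -0.0, 0.0]
force: [0.2, 0.1, 4.9]
finger_gap: 0.691
gripper_force: 44.9
```

Request:
drive_effector:
  rows:
    - [[0, 0, -0.005, 0, 0.5], [0, 0, -0.01, 0, 0.5], [0, 0, -0.015, 0, 0.5], [0, 0, -0.02, 0, 0.5], [0, 0, -0.03, 0, 0.5], [0, 0, -0.04, 0, 0.5], [0, 0, -0.04, 0, 0.5]]

```text
t: 9.9
tcp_pos: [0.5961, -0.1365, 0.0751]
tool_rot: [-0.048, 0.999, -0.001, 0.002]
force: [0.0, -0.5, -1.5]
finger_gap: 0.692
gripper_force: 44.3
```

```bash
python3 - <<'E'
from h import *
d=snap('wrist','w8');go([.5,.278,.2],1.666); P=cloud(d); h=cv2.cvtColor(d['pixels'],cv2.COLOR_RGB2HSV)
U,V=np.meshgrid(np.arange(640),np.arange(480))
m=(U>200)&(U<420)&(V<360)&(h[...,0]>95)&(h[...,1]>90)&(P[...,2]>.03)
q=P[m]; s=manip.sense(); L=(q-s['tcp_pos'])@Ro.from_quat(s['tool_rot']).as_matrix()
print(np.linalg.lstsq(np.c_[L[:,:2],np.ones(len(L))],L[:,2],rcond=None)[0],np.percentile(L,[1,99],axis=0))
cv2.imwrite('pics/w8c.png',d['pixels'][180:480,120:520,::-1])
E
```

```text
tcp [ 0.5956 -0.1364  0.0744] yaw_y 1.666 F [ 0.1  0.1 -0.8] gap 0.69 t 9.95 q [-0.41  0.71  1.59  0.    0.84 -2.07]
shift [ 0.0555  0.4214 -0.1263] turn -0.0
[ 0.40186129 -0.00348623 -0.01533189] [[-0.01144919 -0.02919835 -0.02152097]
 [ 0.07662196  0.02881382  0.01857515]]
```

View pics/w8c.png

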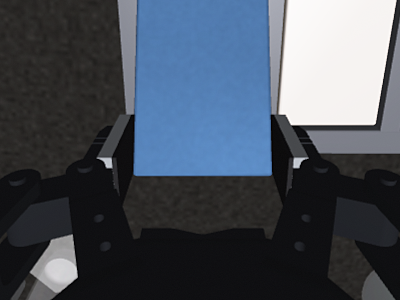

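The tile is held with tilt about 0.38 rad, and its lowest edge is about 24 mm below the TCP. Now I'll lift and carry it to the pan.

```bash
python3 -c "
from h import *
go([.523,.280,.17],1.666)"
```

```text
tcp [ 0.5956 -0.1364  0.0744] yaw_y 1.666 F [ 0.1  0.1 -0.8] gap 0.69 t 9.95 q [-0.41  0.71  1.59  0.    0.84 -2.07]
shift [ 0.0325  0.4213 -0.0962] turn -0.0
```

Request:
drive_effector:
  rows:
    - [[0, 0, -0.03, 0, 0.5], [0, 0.01, -0.06, 0, 0.5], [0.005, 0.03, -0.09, 0, 0.5], [0.01, 0.06, -0.096, 0, 0.5], [0.015, 0.095, -0.096, 0, 0.5], [0.02, 0.13, -0.096, 0, 0.5], [0.02, 0.165, -0.096, 0, 0.5], [0.025, 0.2, -0.096, 0, 0.5], [0.03, 0.235, -0.096, 0, 0.5], [0.03, 0.27, -0.096, 0, 0.5], [0.032, 0.305, -0.096, 0, 0.5], [0.032, 0.34, -0.096, 0, 0.5], [0.032, 0.375, -0.096, 0, 0.5], [0.033, 0.4, -0.096, 0, 0.5], [0.033, 0.415, -0.096, 0, 0.5], [0.033, 0.42, -0.096, 0, 0.5], [0.033, 0.42, -0.096, 0, 0.5], [0.033, 0.42, -0.096, 0, 0.5]]

```text
t: 11.75
tcp_pos: [0.5222, 0.2778, 0.169]
tool_rot: [-0.047, 0.999, -0.0, -0.0]
force: [-0.3, -0.4, -0.7]
finger_gap: 0.684
gripper_force: 44.3
```

```bash
python3 - <<'E'
from h import *
d=snap('wrist','w9');go([.523,.280,.125],1.666); P=cloud(d); h=cv2.cvtColor(d['pixels'],cv2.COLOR_RGB2HSV)
U,V=np.meshgrid(np.arange(640),np.arange(480))
m=(U>200)&(U<420)&(V<360)&(h[...,0]>95)&(h[...,1]>90)&(P[...,2]>.12)
q=P[m]; s=manip.sense(); L=(q-s['tcp_pos'])@Ro.from_quat(s['tool_rot']).as_matrix()
print(np.linalg.lstsq(np.c_[L[:,:2],np.ones(len(L))],L[:,2],rcond=None)[0],np.percentile(L,[1,99],axis=0))
E
```

```text
tcp [0.5223 0.2777 0.169 ] yaw_y 1.6646 F [ 0.6  0.2 -0.8] gap 0.689 t 11.8 q [ 0.3   0.56  1.58 -0.    1.01 -1.36]
shift [-0.001   0.0023  0.044 ] turn -0.0014
[ 0.40690608 -0.00064756 -0.0149113 ] [[-0.01097457 -0.02876633 -0.02064091]
 [ 0.07717458  0.02911067  0.01923529]]
```

Tilt and grip haven't changed. I'll lower to first contact (TCP ≈0.116) and reduce the grip to 20 N.

Request:
drive_effector:
  rows:
    - [[-0.001, 0.002, 0.015, 0, 0.5], [-0.001, 0.002, 0.03, 0, 0.5], [-0.001, 0.002, 0.04, 0, 0.5], [-0.001, 0.002, 0.046, 0, 0.5], [-0.001, 0.002, 0.05, 0, 0.5], [-0.001, 0.002, 0.053, 0, 0.5], [-0.001, 0.002, 0.054, 0, 0.5], [-0.001, 0.002, 0.054, 0, 0.5]]
  squeeze: 40

```text
t: 12.6
tcp_pos: [0.5241, 0.2809, 0.1162]
tool_rot: [-0.048, 0.999, -0.0, 0.001]
force: [1.8, -0.8, 4.9]
finger_gap: 0.685
gripper_force: 45.0
```

Request:
drive_effector:
  rows:
    - [[0, 0, 0, 0, 0.5], [-0.001, 0, 0.002, 0, 0.5], [-0.002, 0, 0.004, 0, 0.5], [-0.002, 0, 0.005, 0, 0.5], [-0.002, 0, 0.005, 0, 0.5]]
  squeeze: 20

```text
t: 13.1
tcp_pos: [0.5264, 0.2816, 0.1109]
tool_rot: [-0.048, 0.999, 0.0, 0.002]
force: [3.2, -1.0, 5.6]
finger_gap: 0.684
gripper_force: 45.4
```

Contact is gentle at 5 N and the tile is rotating in the grip. I'll lay it down while moving outward.

Request:
drive_effector:
  rows:
    - [[-0.001, 0, 0.002, 0, 0.5], [-0.002, 0, 0.004, 0, 0.5], [-0.003, 0, 0.006, 0, 0.5], [-0.004, 0, 0.008, 0, 0.5], [-0.005, 0, 0.01, 0, 0.5], [-0.006, 0, 0.012, 0, 0.5], [-0.006, 0, 0.014, 0, 0.5], [-0.007, 0, 0.015, 0, 0.5], [-0.007, 0, 0.015, 0, 0.5]]
  squeeze: 20

```text
t: 14.0
tcp_pos: [0.5313, 0.2819, 0.0947]
tool_rot: [-0.047, 0.999, -0.0, -0.001]
force: [0.7, 0.7, 4.7]
finger_gap: 0.691
gripper_force: 45.9
```

```bash
python3 - <<'E'
from h import *
d=snap('wrist','w10');P=cloud(d); h=cv2.cvtColor(d['pixels'],cv2.COLOR_RGB2HSV)
U,V=np.meshgrid(np.arange(640),np.arange(480))
m=(U>200)&(U<420)&(V<360)&(h[...,0]>95)&(h[...,1]>90)&(P[...,2]>.08)
q=P[m]; s=manip.sense(); L=(q-s['tcp_pos'])@Ro.from_quat(s['tool_rot']).as_matrix()
print(np.linalg.lstsq(np.c_[L[:,:2],np.ones(len(L))],L[:,2],rcond=None)[0],np.percentile(L,[1,99],axis=0),np.percentile(q,[1,99],axis=0))
E
```

```text
[ 0.09398436  0.0011926  -0.01581498] [[-0.01011626 -0.02887832 -0.01787518]
 [ 0.08565543  0.02902929 -0.00564866]] [[0.44537791 0.24744551 0.10058738]
 [0.54173205 0.30884645 0.11269485]]
```

Request:
drive_effector:
  rows:
    - [[-0.001, 0, 0.002, 0, 0.5], [-0.002, 0, 0.004, 0, 0.5], [-0.003, 0, 0.006, 0, 0.5], [-0.004, 0, 0.007, 0, 0.5], [-0.005, 0, 0.008, 0, 0.5], [-0.005, 0, 0.008, 0, 0.5]]
  squeeze: 20

```text
t: 14.65
tcp_pos: [0.5356, 0.2821, 0.0867]
tool_rot: [-0.048, 0.999, -0.0, -0.001]
force: [-1.8, -0.3, 3.5]
finger_gap: 0.687
gripper_force: 46.1
```

```bash
python3 - <<'E'
from h import *
d=snap('wrist','w11');P=cloud(d); h=cv2.cvtColor(d['pixels'],cv2.COLOR_RGB2HSV)
U,V=np.meshgrid(np.arange(640),np.arange(480))
m=(U>200)&(U<420)&(V<360)&(h[...,0]>95)&(h[...,1]>90)&(P[...,2]>.08)
q=P[m]; s=manip.sense(); L=(q-s['tcp_pos'])@Ro.from_quat(s['tool_rot']).as_matrix()
print(np.linalg.lstsq(np.c_[L[:,:2],np.ones(len(L))],L[:,2],rcond=None)[0],np.percentile(L,[1,99],axis=0),np.percentile(q,[1,99],axis=0))
E
```

```text
[-0.00120867  0.00079536 -0.01589141] [[-0.00910746 -0.02891943 -0.01747897]
 [ 0.08732381  0.02897218 -0.0132413 ]] [[0.44823653 0.24736005 0.10020073]
 [0.54530217 0.30885346 0.10427122]]
```

The tile is flat, with its top at about 0.102 and its centre at about (0.497, 0.278). I'll release, retreat upward and check.

Request:
drive_effector:
  rows:
    - [[0, 0, 0, 0, 0.75], [0, 0, 0, 0, 0.8], [0, 0, 0, 0, 0.85], [0, 0, 0, 0, 0.85], [0, 0, -0.02, 0, 0.85], [0, 0, -0.05, 0, 0.85], [0, 0, -0.09, 0, 0.85], [0, 0, -0.13, 0, 0.85], [0.02, 0, -0.15, 0, 0.85], [0.04, 0, -0.15, 0, 0.85], [0.06, 0, -0.15, 0, 0.85], [0.06, 0, -0.15, 0, 0.85], [0.06, 0, -0.15, 0, 0.85]]

```text
t: 16.0
tcp_pos: [0.4777, 0.2768, 0.2374]
tool_rot: [-0.048, 0.999, 0.0, 0.001]
force: [0.2, -0.0, 0.9]
finger_gap: 0.853
gripper_force: 0.0
```

```bash
python3 - <<'E'
from h import *
d=snap('wrist','w12');P=cloud(d); h=cv2.cvtColor(d['pixels'],cv2.COLOR_RGB2HSV)
m=(h[...,0]>95)&(h[...,1]>90)&(P[...,2]>.085)&(P[...,2]<.12)
U,V=np.meshgrid(np.arange(640),np.arange(480)); m&=(np.hypot(P[...,0]-.5,P[...,1]-.278)<.09)
q=P[m];print(cv2.minAreaRect(q[:,:2].astype(np.float32)),np.linalg.lstsq(np.c_[q[:,:2],np.ones(len(q))],q[:,2],rcond=None)[0],np.median(q[:,2]))
cv2.imwrite('pics/t12.png',cv2.resize(snap('top','t12')['pixels'][150:340,160:430,::-1],None,fx=2.9,fy=2.9))
E
```

```text
((0.49773046374320984, 0.2785123884677887), (0.09929955005645752, 0.05917913094162941), 5.444087505340576) [-0.00014166  0.00054802  0.1011786 ] 0.10126661269499324
```

View pics/w12.png

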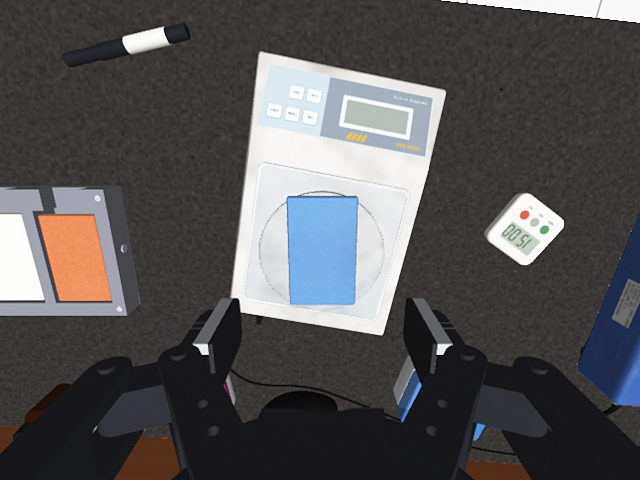

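View pics/t12.png

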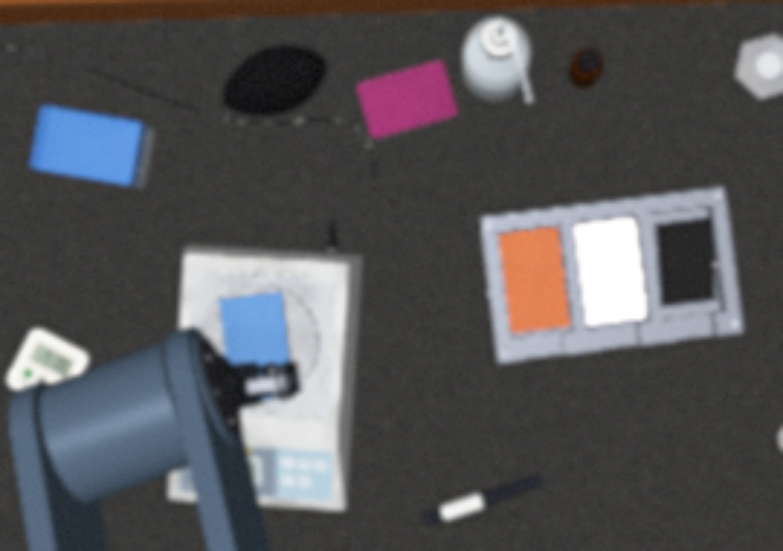

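The tile lies centred on the pan, at about (322,250) in the wrist view. It is flat, glaze up, and about 2 mm off centre. White and brown are flat in their pockets, and the bystanders haven't moved.

```bash
python3 -c "
from station import manip
print(manip.sign_off())"
```

```text
the job is handed in; nothing more can be done
None
```

The job is handed in at about 16 s of the 48 s allowed: the blue tile lies flat, glazed side up, about 2 mm from the pan's centre, the white and orange-brown tiles look flat and unmoved, and nothing was knocked; the hand-in returned no verdict.

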